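Route the blue line on the bench signal router

ROBOT

A 6-joint arm with a two-finger parallel gripper is mounted at the origin on the work surface. World frame = base frame: x ahead of the robot, y to its left, z up, the work surface at z = 0. Lengths are in m, angles in rad, forces in N, time in s.
With the tool pointing down it reaches from about 0.3 to 0.95 m from the base axis. Payload 3.1 kg.
Tool frame: the origin (TCP) lies on the centre line of the jaws, within the pads' length; the fingertips stand 11 mm ahead of it and the grasp point (between the pads) lies 8 mm behind it (ctrl.tips_ahead is the distance from the TCP to the fingertips, in m); z points along the fingers, y is the line along which they close (so a half turn about z gives the same grasp; the last joint's range is limited). The gripper opens to 85 mm and grips with 20 to 120 N. Pads are 22 mm wide; open, the fingers measure 114 mm over their backs; the gripper's body (76 mm by 85 mm) begins 54 mm behind the grasp point. The pads swing forward as they close: fully open they stand 13 mm farther back than shut.
Start: joints at [-1.364, 0.308, 1.634, -0, 1.2, -0.07], TCP at [0.171, -0.601, 0.242] pointing down, gripper open.
Joint ranges: [-3.06, 3.06], [-0.79, 1.96], [0.05, 2.63], [-1.19, 4.34], [0.05, 2.64], [-2.94, 2.94]. Speed limits (rad/s): [2.79, 2.79, 3.14, 3.14, 3.14, 3.14].

INTERFACE

Orientations are given as [roll, pitch, yaw] about the fixed x, y, z axes, in that order (R = Rz(yaw) Ry(pitch) Rx(roll)).
In Python, from plant import ctrl gives the robot as it stands.
- The arm moves only by the tool send_rows, never from a script. Its argument "series" is a list of rows, each a list of 3 entries, a list of its own where there are three numbers: the shift along the tool's x, y, z scaled (see below), then the turn, a rotation vector about the tool's x, y, z scaled (see below), then the opening, from 0 (shut) to 1 (fully open). A call has 1 to 10 rows; each row shifts and turns the commanded pose from where the row before left it, along the tool's axes as they then stand; what a row does not reach is not made up. The controller multiplies each number of a shift by 0.02 m and each number of a turn by 45 degrees. A row lasts 1/12 s, in which the tool goes at most 41.7 mm and 7.16 degrees, less where a joint would pass 70% of its speed; a pose out of reach is approached as far as the arm can. A call with a number of a shift or a turn outside -1 to 1 is refused whole. A call with a gripper value outside its range is refused whole. The fingers move at their own pace and stop on an object; "grip_force" is the grip in N (left out, the last holds). Time passes only in rows, so rows that do not move let the fingers close. It gives the time, the measured TCP pose, the force and the opening at its end, in the units of the state.
- ctrl.get_obs(): the state, without advancing time (a new reading comes with each control period).
- ctrl.read_camera(name): name is "scene" or "top" or "wrist"; returns a dict with "pixels" (420x560x3 uint8, blue, green, red), "depth" (420x560 float32, m along the optical axis (not along the pixel's ray), 0 where there is no reading), "fov_y" (degrees; the focal length in pixels is half the picture's height over the tangent of half this angle, whatever the lens; pixels are square), "cx", "cy" (the principal point, pixels), "k1" (the pictures are not rectified: a ray, as slopes to the right and down, at radius r is drawn at 1 + k1 r^2 times it, then the intrinsics apply), "extrinsics" (4x4, takes a point from world to camera coordinates). Camera axes: x right, y up, looking along -z (the intrinsics and any distortion apply to the point x, -y, -z); pixel columns grow to the right and rows downward; lengths in m; the calibration is good to about 2 mm. A picture is of the moment at which its call begins.
- ctrl.hand_in(): hands the job in, once; it reports no verdict.
The state is a dict: "time": time; "qpos": joint angles; "qvel": joint speeds; "tau": joint torques, N m; "tcp_pos": TCP position; "eef_rot": TCP orientation; "contact_force": force on the tool from outside, world axes, zero at the start; "ft_torque": the same for the moment, N m; "opening": finger opening in m.
Only numpy, scipy, OpenCV 4.12 (cv2) and the standard library are available. Lean on these libraries where they do the work, as an engineer would, in place of code of your own. Each camera call takes 0.05 s, during which the arm holds its last target. There are 200 camera calls.

TASK

On the grey signal router, push the black pointer round with a fingertip against its side until it points straight at the blue plug, and only then press the green button right down and let it come up again. Push only: do not grip the pointer, do not touch any of the plugs, and leave everything else on the bench where it stands.

Things in the scene. Friction and masses are not known exactly. Their poses are not given: they have to be found in the camera images.
- router: grey box 230 (x) x 260 (y) x 50 mm fixed to the bench (position and yaw vary); origin: centre of its underside; its lid is 50 mm above the bench. x axis: towards the far side, where the plugs are; z up. The pointer's upright pivot axis passes through this origin; the green button sits near the -x edge.
- pointer (a joint): angle of the pointer (rad): 0 when it points along the router's +x, growing counter-clockwise seen from above; stops at -1.9 and 1.9. It starts somewhere between the second and third socket, within 0.3 of 0. Stiff friction (0.12 N m, so about 2 N pushed 55 mm from the axis), no spring: it stays where it is left.
- pointer_hub (a point): point on the pivot axis at the top of the pointer, 83 mm above the bench; its x axis runs along the pointer to its tip, z up
- pointer_tip (a point): top of the pointer's free end (white end and white line on top), 82 mm from the pivot axis, 83 mm above the bench. The pointer is a black bar 14 mm wide, from 21 mm behind the axis to 82 mm ahead of it; its underside is 6 mm and its top 33 mm above the lid (the pivot shaft, 16 mm across, is below it). The lid under its sweep is clear apart from a 2 mm dial disc.
- take (a joint): travel of the green button (m): 0 up, 0.006 fully down; a spring, 5 N when fully down; counts as pressed beyond 0.0045, and springs back when let go
- take_top (a point): centre of the top of the green button (30 mm across; its top is 72 mm above the bench when up, in a black housing 46 mm across and 12 mm tall on the lid), 85 mm from the pivot axis towards the robot (router -x)
- plug_blue: blue plug, upright, fixed, 20 mm across, standing 40 mm above the lid in one of four sockets 108 mm from the pivot axis, at pointer angles -1.48, -0.70, 0.70 and 1.48 rad (which plug is in which varies); origin: centre of its foot, on the lid
- plug_red: red plug, upright, fixed, 20 mm across, standing 40 mm above the lid in one of four sockets 108 mm from the pivot axis, at pointer angles -1.48, -0.70, 0.70 and 1.48 rad (which plug is in which varies); origin: centre of its foot, on the lid
- plug_yellow: yellow plug, upright, fixed, 20 mm across, standing 40 mm above the lid in one of four sockets 108 mm from the pivot axis, at pointer angles -1.48, -0.70, 0.70 and 1.48 rad (which plug is in which varies); origin: centre of its foot, on the lid
- plug_white: white plug, upright, fixed, 20 mm across, standing 40 mm above the lid in one of four sockets 108 mm from the pivot axis, at pointer angles -1.48, -0.70, 0.70 and 1.48 rad (which plug is in which varies); origin: centre of its foot, on the lid
- red_cap: red plastic cap, a cone 58 mm across the foot and 45 mm tall; loose, stands right (-y) of the router, at least 20 mm off its side. Leave alone. Origin: centre of its underside.
- spool: white-flanged spool 56 mm across, 40 mm tall, standing on end; loose, left (+y) of the router, at least 20 mm off its side. Leave alone. Origin: centre of its underside.
- flux: amber jar with black lid, 44 mm across, 45 mm tall; loose, beyond the router's far side. Leave alone. Origin: centre of its underside.
- spray: spray can, 66 mm across, 200 mm tall; loose, left of the router. Leave alone. Origin: centre of its underside.
- driver: screwdriver with orange handle lying on the left of the bench; loose. Leave alone. 
- cutters: blue-handled side cutters, about 160 mm long, lying right of the router; loose. Leave alone. Origin: centre of its underside.
- board: green circuit board 100 x 70 x 6 mm with parts on it, lying right of the router; loose. Leave alone. Origin: centre of its underside.

How it is judged:
By the outcome, as a careful person would: the job done as asked, in the order asked, and still so for the second after the job is handed in, with the robot touching nothing.
It also fails if it takes over 46 s, if anything falls off the work surface, if the arm or the gripper's body presses on something with over 40 N, if the wrist force passes 120 N, or if a joint passes its speed limit or range.

## Working session

There is one attempt and no reset: what is moved stays moved. The work goes in short steps, Python scripts to look and compute and a tool call to move; the robot and the scene stay as the last step left them, time stands still between calls to the robot, and variables do not carry over. Pictures are saved under pics/ and viewed, on a budget of 10 in all, crops included, one or two more only if the job needs it, and the job is handed in when it is done.

Besides the shell and the picture viewer there is one more tool, called after "Emit:" as name(argument=value, ...) on one line, values as JSON. send_rows: Moves the arm, as the interface text tells. Shifts and turns lie within -1 to 1; 1 stands for 0.02 m of shift or 45 degrees of turn. Its arguments: {"type":"object","properties":{"series":{"type":"array","items":{"type":"array"}},"grip_force":{"type":"number"}},"required":["series"]}

```bash
mkdir -p pics
cat > h.py <<'E'
import numpy as np, cv2
from plant import ctrl
def cam(n):
    c=ctrl.read_camera(n); h,w=c["pixels"].shape[:2]
    f=h/2/np.tan(np.radians(c["fov_y"])/2)
    c["f"]=f; return c
def ray(c,u,v):
    x=(u-c["cx"])/c["f"]; y=(v-c["cy"])/c["f"]; rd=np.hypot(x,y); r=rd
    for _ in range(20): r=rd/(1+c["k1"]*r*r)
    s=r/rd if rd>0 else 1
    R=c["extrinsics"][:3,:3]; t=c["extrinsics"][:3,3]
    return -R.T@t, R.T@np.array([x*s,-y*s,-1])
def onplane(c,u,v,z):
    o,d=ray(c,u,v); return o+d*(z-o[2])/d[2]
def proj(c,p):
    q=c["extrinsics"][:3,:3]@np.array(p)+c["extrinsics"][:3,3]
    x,y=q[0]/-q[2],-q[1]/-q[2]; k=1+c["k1"]*(x*x+y*y)
    return c["cx"]+c["f"]*x*k, c["cy"]+c["f"]*y*k
E
python3 - <<'E'
from h import *
a=cam("top");b=cam("scene")
for n,c in(("top",a),("scene",b)):
    cv2.imwrite(f"pics/{n}0.png",c["pixels"]); print(n,c["f"],c["cx"],c["cy"],c["k1"],ray(c,280,210))
o=ctrl.get_obs();print(o["time"],o["tcp_pos"],o["eef_rot"],o["opening"])
E
```

```text
top 414.41837564723954 288.8439885208761 207.45238771808823 -0.0378685823113642 (array([0.36892235, 0.00143992, 1.27877416]), array([ 0.1726538 ,  0.03902896, -0.98445957]))
scene 490.2786789726563 274.460118515294 211.50630018216665 -0.08919717492440027 (array([ 1.30788974, -0.60221125,  1.01004806]), array([-0.53157742,  0.48727468, -0.69291122]))
0.1 [ 0.17062894 -0.60050812  0.24116307] [-3.13949766e+00 -1.35971933e-04  2.76877801e-01] 0.08536090788060492
```

View pics/top0.png

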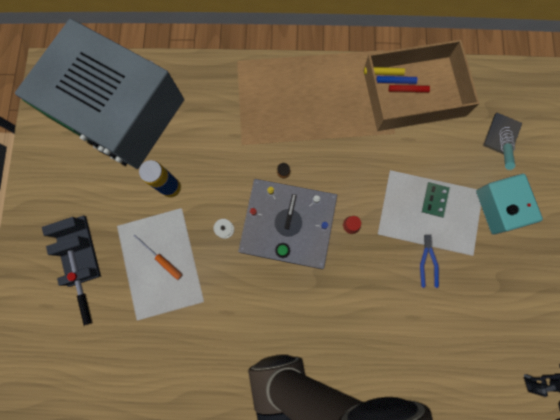

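View pics/scene0.png

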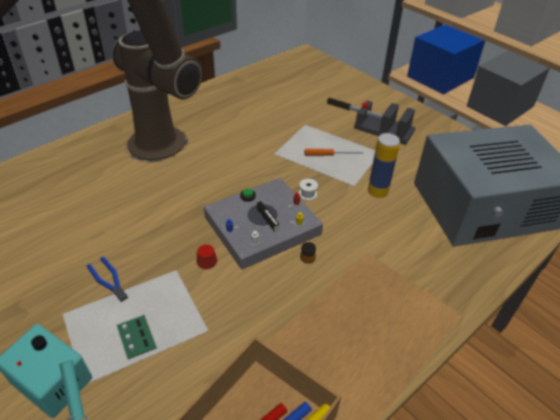

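The top view shows the router centred near (288,222). Blue is at (324,226), white (317,199), yellow (270,190), red (254,212) and the green button (283,250). The pointer points up from (288,222) to (293,197). Blue is therefore in the -1.48 socket, and the scene view agrees. Next I fit the router pose.

```bash
cat >> h.py <<'E'
from scipy.optimize import least_squares
ANG=dict(red=1.48,yellow=.70,white=-.70,blue=-1.48)
def model(k):
    if k=="green": return np.array([-.085,0,.072])
    a=ANG[k]; return np.array([.108*np.cos(a),.108*np.sin(a),.08])
def mask(c,k):
    hsv=cv2.cvtColor(c["pixels"],cv2.COLOR_BGR2HSV); h,s,v=cv2.split(hsv)
    r=dict(red=((h<8)|(h>172))&(s>120)&(v>60),yellow=(h>20)&(h<33)&(s>130)&(v>90),blue=(h>105)&(h<130)&(s>110)&(v>50),
      green=(h>45)&(h<85)&(s>120)&(v>50),white=(s<45)&(v>150))[k]
    return r.astype(np.uint8)
def blob(c,k,u,v,R):
    m=mask(c,k); w=np.zeros_like(m); cv2.circle(w,(int(u),int(v)),R,1,-1)
    n,l,st,ce=cv2.connectedComponentsWithStats(m*w)
    if n<2: return None
    i=1+np.argmax(st[1:,4]); return ce[i],st[i,4]
E
python3 - <<'E'
from h import *
T=cam("top");S=cam("scene")
seed=dict(top=dict(blue=(324,226),white=(317,199),yellow=(270,190),red=(254,212),green=(283,250)),
 scene=dict(blue=(229,225),white=(255,235),yellow=(300,218),red=(296,199),green=(248,194)))
obs=[]
for n,c in(("top",T),("scene",S)):
    for k,(u,v) in seed[n].items():
        b=blob(c,k,u,v,11)
        print(n,k,b)
        if b: obs.append((n,c,k,b[0]))
def tw(p,m): 
    C,s=np.cos(p[2]),np.sin(p[2]); return np.array([p[0]+C*m[0]-s*m[1],p[1]+s*m[0]+C*m[1],m[2]])
def res(p,o): 
    r=[]
    for n,c,k,q in o:
        m=model(k).copy(); 
        if k!="green": m[2]=.075
        r+=list(np.array(proj(c,tw(p,m)))-q)
    return r
for sel in("top","scene",None):
    o=[x for x in obs if sel in(None,x[0])]
    f=least_squares(res,[.37,0,0],args=(o,),loss="soft_l1"); print(sel,f.x,np.round(np.reshape(res(f.x,o),(-1,2)),1).tolist())
for n,c,w in(("top",T,(238,172,100,100)),("scene",S,(195,170,135,100))):
    x,y,a,b=w; cv2.imwrite(f"pics/{n}crop.png",cv2.resize(c["pixels"][y:y+b,x:x+a],None,fx=5.5,fy=5.5,interpolation=cv2.INTER_CUBIC))
E
```

```text
top blue (array([324.25925926, 224.59259259]), np.int32(27))
top white (array([315.9 , 197.95]), np.int32(20))
top yellow (array([270.2, 189.8]), np.int32(30))
top red (array([252.84615385, 210.76923077]), np.int32(26))
top green (array([282.2       , 249.82105263]), np.int32(95))
scene blue (array([228.98360656, 224.60655738]), np.int32(61))
scene white (array([255.16666667, 233.22222222]), np.int32(18))
scene yellow (array([299.31147541, 218.36065574]), np.int32(61))
scene red (array([296.30909091, 198.07272727]), np.int32(55))
scene green (array([247.5, 192.5]), np.int32(66))
top [ 0.547915    0.02544824 -0.1640915 ] [[0.2, -0.1], [0.2, 0.3], [-0.1, -0.1], [-0.2, 0.2], [-0.0, -0.3]]
scene [ 0.55503755  0.02074828 -0.1679841 ] [[-0.1, 0.1], [-0.4, 3.6], [0.2, -0.3], [0.5, -0.4], [-0.2, -0.9]]
None [ 0.54923674  0.02503506 -0.16538329] [[0.3, -0.5], [0.4, -0.1], [0.1, -0.6], [-0.1, -0.3], [0.1, -0.8], [-0.0, -1.8], [-0.4, 1.6], [-0.0, -2.2], [0.2, -2.2], [-0.3, -2.5]]
```

View pics/topcrop.png

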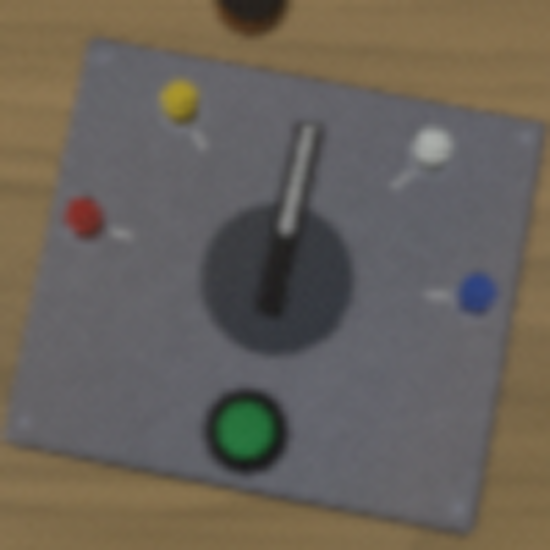

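The crop shows the pointer's white line running from (285,232) to (308,125), which is about 0 rad relative to the router's yaw of -0.165. I'll push on its left side, clockwise, with the jaws shut. First I shut the jaws and square the tool yaw to 0.

Emit:
send_rows(series=[[[0, 0, 0], [0, 0, 0.12], 0], [[0, 0, 0], [0, 0, 0.12], 0], [[0, 0, 0], [0, 0, 0.1125], 0], [[0, -0.5, 0], [0, 0, 0], 0], [[0.4, -1, 0], [0, 0, 0], 0], [[0.6, -1, 0], [0, 0, 0], 0], [[0.6, -1, 0], [0, 0, 0], 0], [[0.6, -1, 0], [0, 0, 0], 0], [[0.6, -1, 0], [0, 0, 0], 0], [[0.6, -1, 0], [0, 0, 0], 0]])

```text
time: 1.03
tcp_pos: [0.239, -0.4693, 0.242]
eef_rot: [-3.141, 0.0, 0.002]
contact_force: [0.7, 0.5, -0.1]
opening: 0.0003
```

Emit:
send_rows(series=[[[0.7, -1, 0], [0, 0, 0], 0], [[0.7, -1, 0], [0, 0, 0], 0], [[0.7, -1, 0], [0, 0, 0], 0], [[0.7, -1, 0], [0, 0, 0], 0], [[0.7, -1, 0], [0, 0, 0], 0], [[0.7, -1, 0], [0, 0, 0], 0], [[0.7, -1, 0], [0, 0, 0], 0], [[0.7, -1, 0], [0, 0, 0], 0], [[0.7, -1, 0], [0, 0, 0], 0], [[0.7, -1, 0], [0, 0, 0], 0]])

```text
time: 1.87
tcp_pos: [0.3787, -0.2695, 0.2421]
eef_rot: [-3.141, 0.0, 0.002]
contact_force: [-0.0, -0.6, 0.5]
opening: -0.0002
```

Emit:
send_rows(series=[[[0.7, -1, 0], [0, 0, 0], 0], [[0.7, -1, 0], [0, 0, 0], 0], [[0.7, -1, 0], [0, 0, 0], 0], [[0.7, -1, 0], [0, 0, 0], 0], [[0.7, -1, 0], [0, 0, 0], 0], [[0.7, -1, 0], [0, 0, 0], 0], [[0.7, -1, 0], [0, 0, 0], 0], [[0.7, -1, 0], [0, 0, 0], 0], [[0.7, -1, 0], [0, 0, 0], 0], [[0.7, -1, 0], [0, 0, 0], 0]])

```text
time: 2.7
tcp_pos: [0.5185, -0.0698, 0.2421]
eef_rot: [-3.141, 0.001, 0.003]
contact_force: [0.3, 0.1, 0.4]
opening: 0.0
```

Emit:
send_rows(series=[[[0.7, -1, 0], [0, 0, 0], 0], [[0.7, -1, 0], [0, 0, 0], 0], [[0.7, -1, 0], [0, 0, 0], 0], [[0.7, -1, 0], [0, 0, 0], 0], [[0.7, -1, 0], [0, 0, 0], 0], [[0.6, -0.6, 0], [0, 0, 0], 0], [[0, 0, 0], [0, 0, 0], 0], [[0, 0, 0], [0, 0, 0], 0]])

```text
time: 3.37
tcp_pos: [0.6001, 0.0414, 0.2419]
eef_rot: [3.141, 0.001, 0.003]
contact_force: [-0.1, 0.7, 0.0]
opening: -0.0
```

Run:
```python
from h import *
W=cam("wrist"); cv2.imwrite("pics/w1.png",W["pixels"])
o=ctrl.get_obs();print(o["time"],o["tcp_pos"],o["eef_rot"],ctrl.tips_ahead)
hub=np.array([.549,.0245]);y=-.165
for k in("red","yellow","white","blue","green"):
    m=model(k);C,s=np.cos(y),np.sin(y)
    print(k,np.round(proj(W,[hub[0]+C*m[0]-s*m[1],hub[1]+s*m[0]+C*m[1],m[2]])))
print("hub",proj(W,[*hub,.083]))
```

```text
3.4167 [0.5997723  0.04069659 0.24186901] [3.14110393e+00 1.65540783e-03 1.89824304e-03] 0.011
red [197. 208.]
yellow [240. 147.]
white [373. 170.]
blue [388. 239.]
green [280. 292.]
hub (np.float64(293.05002761120954), np.float64(233.1338335968539))
```

View pics/w1.png

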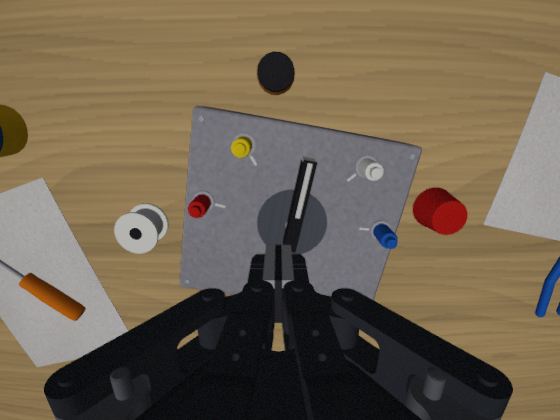

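The wrist view matches the fitted pose to about 1-2 px, with the plugs at (241,147), (374,171), (197,210) and (388,240). The pointer line runs from (299,215) to (309,163), and the finger is to its left. Descending.

Emit:
send_rows(series=[[[0.15, -0.45, 0.5], [0, 0, 0], 0], [[0, 0, 1], [0, 0, 0], 0], [[0, 0, 1], [0, 0, 0], 0], [[0, 0, 1], [0, 0, 0], 0], [[0, 0, 1], [0, 0, 0], 0], [[0, 0, 1], [0, 0, 0], 0], [[0, 0, 1], [0, 0, 0], 0], [[0, 0, 1], [0, 0, 0], 0], [[0, 0, 0.65], [0, 0, 0], 0], [[0, 0, 0], [0, 0, 0], 0]])

```text
time: 4.25
tcp_pos: [0.6001, 0.0493, 0.0753]
eef_rot: [3.142, 0.008, -0.001]
contact_force: [-0.6, -0.4, -0.5]
opening: -0.0003
```

```bash
cat > way.py <<'E'
from h import *
hub=np.array([.549,.0245]);y=-.165;a,b=.011,.0145
for th in [0,-.2,-.4,-.6,-.8,-1,-1.2,-1.3,-1.4,-1.48]:
    p=y+th; d=np.array([np.cos(p),np.sin(p)]); n=np.array([-d[1],d[0]])
    t=hub+.052*d+(.007+a*abs(n[0])+b*abs(n[1]))*n
    print(th,np.round(t,4))
E
python3 way.py; python3 -c "
from h import *
o=ctrl.get_obs();print(o['tcp_pos'])
c=cam('scene')['pixels'][140:265,190:340];cv2.imwrite('pics/s1.png',cv2.resize(c,None,fx=5,fy=4.8,interpolation=cv2.INTER_CUBIC))"
```

```text
0 [0.6041 0.0388]
-0.2 [0.6063 0.0288]
-0.4 [0.6064 0.0179]
-0.6 [0.6039 0.0066]
-0.8 [ 0.5986 -0.0044]
-1 [ 0.5905 -0.0143]
-1.2 [ 0.5799 -0.0222]
-1.3 [ 0.5739 -0.0252]
-1.4 [ 0.5674 -0.0274]
-1.48 [ 0.5641 -0.0288]
[0.60007695 0.04932609 0.07530701]
```

View pics/s1.png

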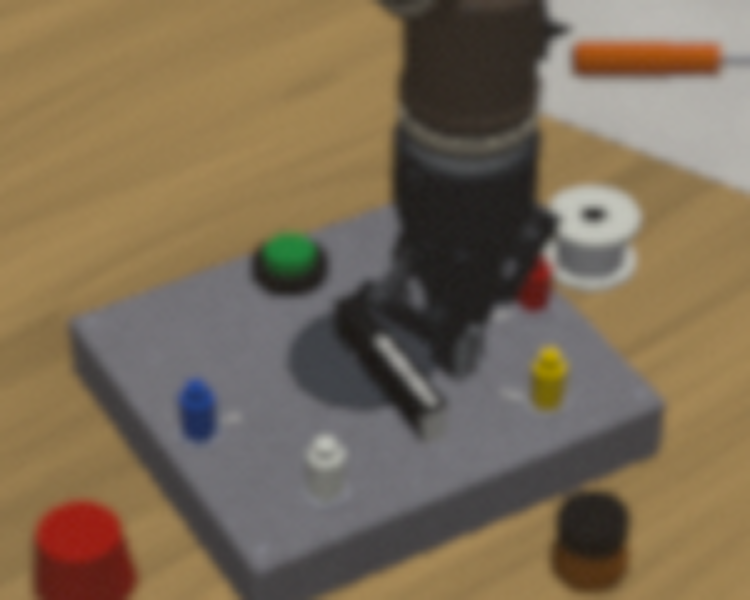

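The scene crop shows the finger at (465,350), between the pointer (390,370) and the yellow plug (548,380), clear of both. I raise it 6 mm and begin the sweep.

Emit:
send_rows(series=[[[0, 0, -0.3], [0, 0, 0], 0], [[0.1, 0.26, 0], [0, 0, 0], 0], [[0.1, 0.26, 0], [0, 0, 0], 0], [[0.06, 0.25, 0], [0, 0, 0], 0], [[0.05, 0.25, 0], [0, 0, 0], 0], [[0, 0.27, 0], [0, 0, 0], 0], [[0, 0.27, 0], [0, 0, 0], 0], [[-0.06, 0.28, 0], [0, 0, 0], 0], [[-0.06, 0.28, 0], [0, 0, 0], 0], [[0, 0, 0], [0, 0, 0], 0]])

```text
time: 5.13
tcp_pos: [0.6067, 0.0075, 0.0867]
eef_rot: [-3.139, 0.003, -0.002]
contact_force: [-4.6, 3.4, 7.8]
opening: -0.0
```

Emit:
send_rows(series=[[[-0.12, 0.28, 0], [0, 0, 0], 0], [[-0.14, 0.27, 0], [0, 0, 0], 0], [[-0.2, 0.25, 0], [0, 0, 0], 0], [[-0.2, 0.25, 0], [0, 0, 0], 0], [[-0.26, 0.2, 0], [0, 0, 0], 0], [[-0.27, 0.2, 0], [0, 0, 0], 0], [[-0.2, 0.1, 0], [0, 0, 0], 0], [[0, 0, 0], [0, 0, 0], 0], [[0, 0, 0], [0, 0, 0], 0]])

```text
time: 5.88
tcp_pos: [0.579, -0.0246, 0.0851]
eef_rot: [3.14, 0.001, 0.0]
contact_force: [0.8, 0.2, 0.4]
opening: -0.0002
```

```bash
python3 -c "
from h import *
o=ctrl.get_obs();print(o['tcp_pos'],o['eef_rot'],o['contact_force'])
W=cam('wrist')['pixels'];S=cam('scene')['pixels'][140:265,190:340]
a=cv2.resize(W,None,fx=.95,fy=.95)[:300,100:500];b=cv2.resize(S,(400,300),interpolation=cv2.INTER_CUBIC)
cv2.imwrite('pics/c2.png',np.hstack([a,b]))"
```

```text
[ 0.57904954 -0.02455213  0.08513576] [3.14040066e+00 1.35338806e-03 1.16421432e-04] [0.8470385  0.2298188  0.37521462]
```

View pics/c2.png

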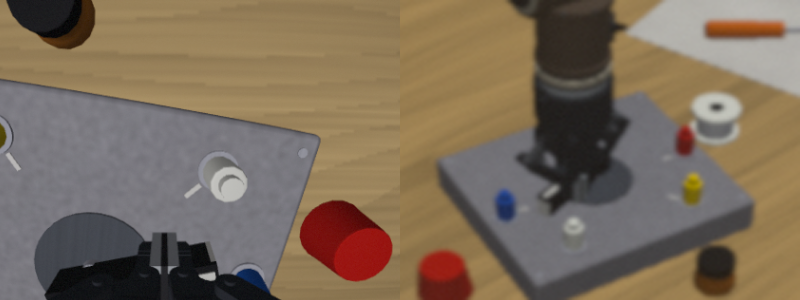

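The wrist and scene views show the pointer swung towards blue but not there yet, with the finger clear of the plugs. I'll push to about -1.4, back off, lift and measure.

Emit:
send_rows(series=[[[-0.19, 0.05, 0], [0, 0, 0], 0], [[-0.19, 0.05, 0], [0, 0, 0], 0], [[-0.2, 0.05, 0], [0, 0, 0], 0], [[0, 0, 0], [0, 0, 0], 0], [[0, 0, 0], [0, 0, 0], 0], [[0.5, 0, 0], [0, 0, 0], 0], [[0, 0, -1], [0, 0, 0], 0], [[0, 0, -1], [0, 0, 0], 0], [[0, 0, -1], [0, 0, 0], 0], [[0, 0, -1], [0, 0, 0], 0]])

```text
time: 6.82
tcp_pos: [0.5782, -0.0265, 0.1659]
eef_rot: [-3.141, 0.002, 0.0]
contact_force: [-0.2, -0.3, -0.1]
opening: -0.0003
```

Emit:
send_rows(series=[[[-1, 0, -1], [0, 0, 0], 0], [[-1, 0, -1], [0, 0, 0], 0], [[-1, 0, -1], [0, 0, 0], 0], [[-1, 0, -0.5], [0, 0, 0], 0], [[0, 0, 0], [0, 0, 0], 0], [[0, 0, 0], [0, 0, 0], 0]])

```text
time: 7.32
tcp_pos: [0.4986, -0.0266, 0.2361]
eef_rot: [3.141, -0.002, -0.0]
contact_force: [-0.0, -0.2, -0.6]
opening: 0.0001
```

```bash
python3 -c "
from h import *
o=ctrl.get_obs();print(o['time'],o['tcp_pos'],o['eef_rot'])
W=cam('wrist');cv2.imwrite('pics/w3.png',W['pixels'])
hub=np.array([.549,.0245]);y=-.165
for k in ('blue','white','yellow'):
  m=model(k);C,s=np.cos(y),np.sin(y);print(k,np.round(proj(W,[hub[0]+C*m[0]-s*m[1],hub[1]+s*m[0]+C*m[1],.09]),1))
"
```

```text
7.3167 [ 0.49855046 -0.02661222  0.23613182] [ 3.14139989e+00 -1.87242301e-03 -1.20676302e-04]
blue [336.9 149. ]
white [312.9  60.6]
yellow [156.4  34.2]
```

View pics/w3.png

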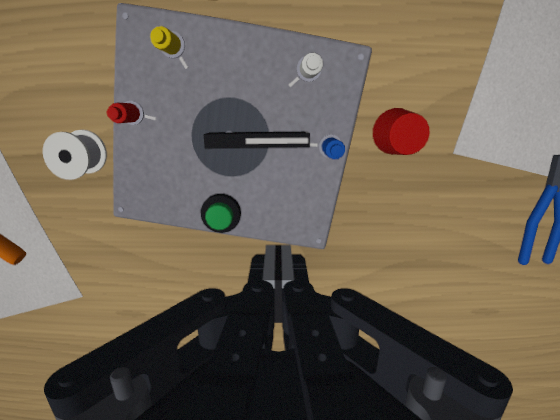

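The wrist view shows the pointer bar from (205,141) to (310,140), with its white line at 246–308, just short of blue, whose top is at (336,149). Next I compute the angle.

```bash
cat > ang.py <<'E'
from h import *
import sys
# args: plug top picks + line seed in the present wrist view
def angle(picks,seed):
    W=cam("wrist")
    P=[];Q=[]
    for k,(u,v) in picks.items():
        z=.09
        if k=="green": (u,v),_=blob(W,"green",u,v,25); z=.072
        P.append(onplane(W,u,v,z)[:2]);Q.append(model(k)[:2])
    P,Q=np.array(P),np.array(Q)
    A=P-P.mean(0);B=Q-Q.mean(0)
    y=np.arctan2((B[:,0]*A[:,1]-B[:,1]*A[:,0]).sum(),(A*B).sum())
    R=np.array([[np.cos(y),-np.sin(y)],[np.sin(y),np.cos(y)]]); hub=P.mean(0)-R@Q.mean(0)
    print("hub",hub,"yaw",y,"res mm",np.round(1e3*(P-Q@R.T-hub),1).tolist())
    hs=cv2.cvtColor(W["pixels"],cv2.COLOR_BGR2HSV)
    m=((hs[...,2]>140)&(hs[...,1]<60)).astype(np.uint8)
    n,l,st,ce=cv2.connectedComponentsWithStats(m); i=l[seed[1],seed[0]]; print("strip",i,st[i])
    v,u=np.where(l==i); L=np.array([onplane(W,a,b,.083)[:2] for a,b in zip(u,v)])
    vx,vy,x0,y0=cv2.fitLine(L.astype(np.float32),cv2.DIST_L2,0,.001,.001).ravel()
    d=np.array([vx,vy]); 
    if d@(L.mean(0)-hub)<0:d=-d
    nn=np.array([-d[1],d[0]]); print("line off hub mm",1e3*(np.array([x0,y0])-hub)@nn,"tip dist",((L-hub)@d).max())
    tip=np.array([x0,y0])+d*(.082-(np.array([x0,y0])-hub)@d)
    e=tip-hub; b=P[list(picks).index("blue")]-hub
    print("theta by line",np.arctan2(d[1],d[0])-y,"by hub-tip",np.arctan2(e[1],e[0])-y,"blue seen at",np.arctan2(b[1],b[0])-y,"line minus blue",np.arctan2(d[1],d[0])-np.arctan2(b[1],b[0]))
E
python3 -c "
from ang import *
angle(dict(blue=(337,149),white=(313,65),yellow=(158,37),red=(115,113),green=(219,217)),(280,141))"
```

```text
hub [0.54785408 0.02370909] yaw -0.16940316447670375 res mm [[1.8, 0.8], [-2.2, 1.0], [-1.6, -0.3], [0.1, -2.0], [1.9, 0.5]]
strip 13 [246 138  62   6 312]
line off hub mm -0.3773875361835223 tip dist 0.07863172792466058
theta by line -1.389111311345745 by hub-tip -1.3937135656184545 blue seen at -1.4638242577571172 line minus blue 0.07471294641137227
```

Pointer is at -1.39 with the target at -1.48. I go back behind it with the same approach and push about 4 mm more.

Emit:
send_rows(series=[[[1, 0, 0], [0, 0, 0], 0], [[1, 0, 0], [0, 0, 0], 0], [[1, 0, 0.5], [0, 0, 0], 0], [[1, 0, 1], [0, 0, 0], 0], [[0, 0, 1], [0, 0, 0], 0], [[0, 0, 1], [0, 0, 0], 0], [[0, 0, 1], [0, 0, 0], 0], [[0, 0, 1], [0, 0, 0], 0], [[0, 0, 1], [0, 0, 0], 0], [[0, 0, 1], [0, 0, 0], 0]])

```text
time: 8.25
tcp_pos: [0.5783, -0.0265, 0.0824]
eef_rot: [-3.141, 0.002, 0.0]
contact_force: [0.3, -0.5, -0.0]
opening: -0.0001
```

Emit:
send_rows(series=[[[0, 0, 0.2], [0, 0, 0], 0], [[0, 0, 0], [0, 0, 0], 0], [[0, 0, 0], [0, 0, 0], 0]])

```text
time: 8.5
tcp_pos: [0.5785, -0.0266, 0.0807]
eef_rot: [-3.141, 0.001, 0.0]
contact_force: [0.2, 0.0, -0.0]
opening: -0.0002
```

Emit:
send_rows(series=[[[-0.3, 0, 0], [0, 0, 0], 0], [[-0.15, 0, 0], [0, 0, 0], 0], [[-0.15, 0, 0], [0, 0, 0], 0], [[-0.115, 0, 0], [0, 0, 0], 0], [[0, 0, 0], [0, 0, 0], 0], [[0, 0, 0], [0, 0, 0], 0], [[0, 0, 0], [0, 0, 0], 0]])

```text
time: 9.08
tcp_pos: [0.5649, -0.0269, 0.0822]
eef_rot: [3.141, -0.002, -0.0]
contact_force: [2.1, -0.3, 1.5]
opening: 0.0001
```

Emit:
send_rows(series=[[[0.7, 0, 0], [0, 0, 0], 0], [[0, 0, -1], [0, 0, 0], 0], [[0, 0, -1], [0, 0, 0], 0], [[0, 0, -1], [0, 0, 0], 0], [[0, 0, -1], [0, 0, 0], 0], [[-1, 0, -1], [0, 0, 0], 0], [[-1, 0, -1], [0, 0, 0], 0], [[-1, 0, -1], [0, 0, 0], 0], [[-1, 0, -0.7], [0, 0, 0], 0], [[0, 0, 0], [0, 0, 0], 0]])

```text
time: 9.92
tcp_pos: [0.4957, -0.0264, 0.2376]
eef_rot: [-3.142, -0.0, -0.0]
contact_force: [0.4, 0.2, 0.1]
opening: 0.0003
```

Emit:
send_rows(series=[[[0, 0, 0], [0, 0, 0], 0], [[0, 0, 0], [0, 0, 0], 0]])

```text
time: 10.08
tcp_pos: [0.4978, -0.0265, 0.2346]
eef_rot: [-3.141, 0.001, -0.0]
contact_force: [0.2, 0.1, -0.5]
opening: 0.0
```

```bash
python3 -c "
from ang import *
print(ctrl.get_obs()['tcp_pos'])
W=cam('wrist');cv2.imwrite('pics/w4.png',cv2.resize(W['pixels'][0:260,90:450],None,fx=2.2,fy=2.2,interpolation=cv2.INTER_CUBIC))
angle(dict(blue=(337,149),white=(313,65),yellow=(158,37),red=(115,113),green=(219,217)),(280,141))"
```

```text
[ 0.4977675  -0.02653738  0.23460256]
hub [0.54673745 0.0236664 ] yaw -0.16982299878351853 res mm [[1.8, 1.3], [-2.6, 1.4], [-2.1, -0.6], [-0.1, -2.5], [3.0, 0.4]]
strip 14 [246 139  62   7 309]
line off hub mm 1.0485470910155652 tip dist 0.07847826813363436
theta by line -1.4431337635303243 by hub-tip -1.43034721308586 blue seen at -1.4638520141898934 line minus blue 0.020718250659569115
```

View pics/w4.png

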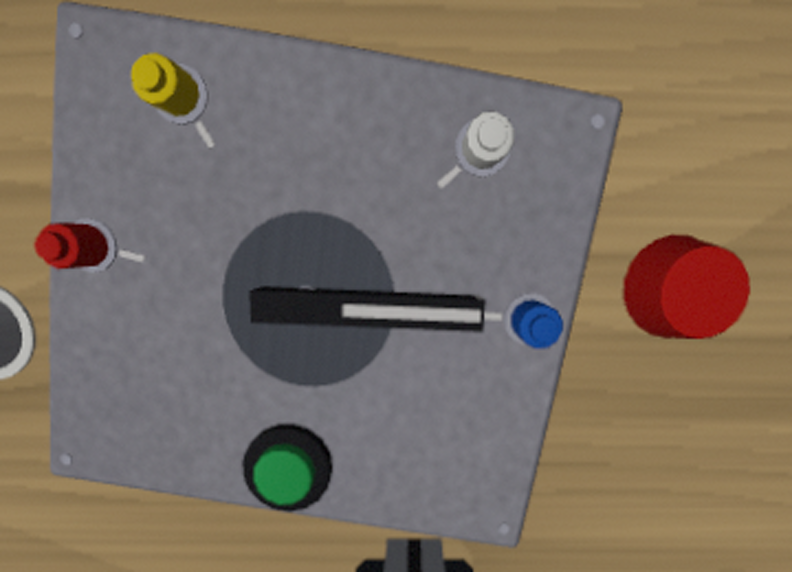

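The pointer is now clearly almost at blue (tip at (483,315), blue socket around (533,318) in the crop). I redo the angle with re-picked plug tops and scale left free.

Run:
```python
from h import *
W=cam("wrist")
pk=dict(blue=(544,327),white=(490,131),yellow=(152,74),red=(52,246)); 
pix={k:(90+(u)/2.2,v/2.2) for k,(u,v) in pk.items()}
P=np.array([onplane(W,*pix[k],.09)[:2] for k in pk]);Q=np.array([model(k)[:2] for k in pk])
M,_=cv2.estimateAffinePartial2D(Q.astype(np.float32),P.astype(np.float32),ransacReprojThreshold=.01)
y=np.arctan2(M[1,0],M[0,0]);hub=M[:,2];print("yaw",y,"scale",np.hypot(M[0,0],M[1,0]),"hub",hub,np.round(1e3*(P-Q@M[:,:2].T-hub),1).tolist())
# bar outline: dark, minAreaRect on z=.083
hs=cv2.cvtColor(W["pixels"],cv2.COLOR_BGR2HSV)
m=((hs[...,2]>140)&(hs[...,1]<60)).astype(np.uint8);n,l,st,ce=cv2.connectedComponentsWithStats(m);i=l[142,280]
v,u=np.where(l==i);L=np.array([onplane(W,a,b,.083)[:2] for a,b in zip(u,v)])
vx,vy,x0,y0=cv2.fitLine(L.astype(np.float32),cv2.DIST_L2,0,.001,.001).ravel();d=np.array([vx,vy]);d*=np.sign(-d[1])
print("line yaw",np.arctan2(d[1],d[0]),"theta",np.arctan2(d[1],d[0])-y)
# extents of strip: point on bar axis at 0.08 vs world blue
for k in pk: 
    b=P[list(pk).index(k)]-hub; print(k,np.arctan2(b[1],b[0])-y)
# tick of the blue socket and opposite marks on lid: direction red-socket -> blue-socket
T=[onplane(W,90+a/2.2,b/2.2,.05)[:2] for a,b in((533,318),(92,246))]; e=T[0]-T[1]; print("blue-red sockets yaw",np.arctan2(e[1],e[0])+np.pi/2, "dist",np.hypot(*e),"expect .2151")
# lid edges: front-left, front-right, back-left, back-right corners
c=[onplane(W,90+a/2.2,b/2.2,.05)[:2] for a,b in((65,459),(504,530),(75,31),(598,122))]
f=lambda e:np.arctan2(e[1],e[0])
print("screws yaw", f(c[1]-c[0])+np.pi/2, f(c[3]-c[2])+np.pi/2, f(c[2]-c[0]), f(c[3]-c[1]))
```

```text
yaw -0.1660930977149736 scale 0.9841968007987437 hub [0.54875152 0.02325537] [[-0.4, -0.2], [0.6, 0.7], [0.1, -1.0], [-0.3, 0.5]]
line yaw -1.6124794 theta -1.446386350603508
blue -1.4835649363509074
white -0.6915598891003338
yellow 0.6913304531300896
red 1.4837623096196944
blue-red sockets yaw -0.1638714798956764 dist 0.21693885287920267 expect .2151
screws yaw -0.17196897764332308 -0.1678829646920632 -0.17162106549649592 -0.1686910162366938
```

The angle is consistently about -1.445, so it needs roughly 1.7 mm more. I repeat the push.

Emit:
send_rows(series=[[[1, 0, 0], [0, 0, 0], 0], [[1, 0, 0], [0, 0, 0], 0], [[1, 0, 0.5], [0, 0, 0], 0], [[1, 0, 1], [0, 0, 0], 0], [[0, 0, 1], [0, 0, 0], 0], [[0, 0, 1], [0, 0, 0], 0], [[0, 0, 1], [0, 0, 0], 0], [[0, 0, 1], [0, 0, 0], 0], [[0, 0, 1], [0, 0, 0], 0], [[0, 0, 1], [0, 0, 0], 0]])

```text
time: 11.07
tcp_pos: [0.5777, -0.0265, 0.0829]
eef_rot: [-3.141, 0.002, 0.0]
contact_force: [0.7, 1.2, 0.6]
opening: -0.0001
```

Emit:
send_rows(series=[[[0, 0, 0.2], [0, 0, 0], 0], [[0, 0, 0], [0, 0, 0], 0], [[0, 0, 0], [0, 0, 0], 0]])

```text
time: 11.32
tcp_pos: [0.5781, -0.0266, 0.0809]
eef_rot: [-3.141, 0.001, 0.0]
contact_force: [-0.3, 0.5, 0.5]
opening: -0.0001
```

Emit:
send_rows(series=[[[-0.4, 0, 0], [0, 0, 0], 0], [[-0.15, 0, 0], [0, 0, 0], 0], [[-0.15, 0, 0], [0, 0, 0], 0], [[-0.08, 0, 0], [0, 0, 0], 0], [[0, 0, 0], [0, 0, 0], 0], [[0, 0, 0], [0, 0, 0], 0], [[0, 0, 0], [0, 0, 0], 0]])

```text
time: 11.9
tcp_pos: [0.5634, -0.0268, 0.0822]
eef_rot: [3.141, -0.002, -0.0]
contact_force: [2.6, -0.8, 1.9]
opening: -0.0
```

Emit:
send_rows(series=[[[0.7, 0, 0], [0, 0, 0], 0], [[0, 0, -1], [0, 0, 0], 0], [[0, 0, -1], [0, 0, 0], 0], [[0, 0, -1], [0, 0, 0], 0], [[0, 0, -1], [0, 0, 0], 0], [[-1, 0, -1], [0, 0, 0], 0], [[-1, 0, -1], [0, 0, 0], 0], [[-1, 0, -1], [0, 0, 0], 0], [[-1, 0, -0.7], [0, 0, 0], 0], [[0, 0, 0], [0, 0, 0], 0]])

```text
time: 12.73
tcp_pos: [0.4942, -0.0265, 0.2376]
eef_rot: [3.141, -0.0, 0.0]
contact_force: [0.1, 0.1, 0.0]
opening: 0.0003
```

Emit:
send_rows(series=[[[0, 0, 0], [0, 0, 0], 0], [[0, 0, 0], [0, 0, 0], 0]])

```text
time: 12.9
tcp_pos: [0.4962, -0.0266, 0.2346]
eef_rot: [-3.141, 0.001, -0.0]
contact_force: [0.8, -0.6, -0.8]
opening: -0.0002
```

```bash
python3 -c "
from ang import *
print(ctrl.get_obs()['tcp_pos'])
W=cam('wrist');cv2.imwrite('pics/w5.png',cv2.resize(W['pixels'][0:260,90:450],None,fx=2.2,fy=2.2,interpolation=cv2.INTER_CUBIC))
hs=cv2.cvtColor(W['pixels'],cv2.COLOR_BGR2HSV)
m=((hs[...,2]>140)&(hs[...,1]<60)).astype(np.uint8);n,l,st,ce=cv2.connectedComponentsWithStats(m);i=l[143,280];print(st[i])
v,u=np.where(l==i);L=np.array([onplane(W,a,b,.083)[:2] for a,b in zip(u,v)])
vx,vy,x0,y0=cv2.fitLine(L.astype(np.float32),cv2.DIST_L2,0,.001,.001).ravel()
s=np.sign(-vy);print('theta',np.arctan2(s*vy,s*vx)+.167)
for k,u,v in(('green',219,217),):
    b=blob(W,k,u,v,30);print(b,onplane(W,*b[0],.072))
"
```

```text
[ 0.49622903 -0.0265847   0.23461384]
[246 138  62  10 307]
theta -1.4816473
(array([218.07973422, 214.09136213]), np.int32(602)) [0.4659542  0.03841119 0.072     ]
```

View pics/w5.png

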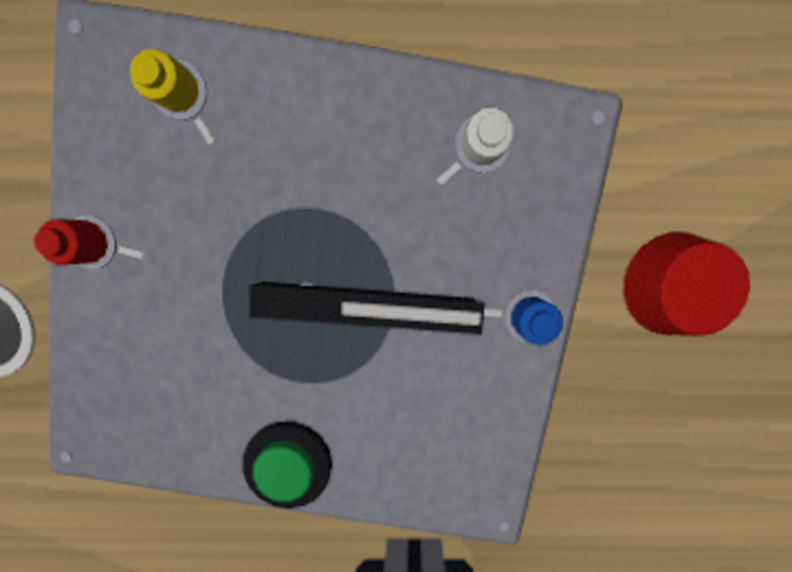

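The pointer is at -1.482 (target -1.48), lined up with the blue plug. I now move over the button at (0.4655, 0.038).

Emit:
send_rows(series=[[[-0.5, -1, 0], [0, 0, 0], 0], [[-0.5, -1, 0], [0, 0, 0], 0], [[-0.5, -1, 0], [0, 0, 0], 0], [[-0.04, -0.24, 0.5], [0, 0, 0], 0], [[0, 0, 1], [0, 0, 0], 0], [[0, 0, 1], [0, 0, 0], 0], [[0, 0, 1], [0, 0, 0], 0], [[0, 0, 1], [0, 0, 0], 0], [[0, 0, 1], [0, 0, 0], 0], [[0, 0, 1], [0, 0, 0], 0]])

```text
time: 13.78
tcp_pos: [0.4654, 0.0378, 0.1027]
eef_rot: [3.141, 0.002, 0.0]
contact_force: [0.3, 0.3, -0.8]
opening: 0.0001
```

Emit:
send_rows(series=[[[0, 0, 0.4], [0, 0, 0], 0], [[0, 0, 0], [0, 0, 0], 0], [[0, 0, 0], [0, 0, 0], 0]])

```text
time: 14.03
tcp_pos: [0.4653, 0.038, 0.0964]
eef_rot: [3.141, 0.002, -0.0]
contact_force: [0.8, -0.3, 0.4]
opening: -0.0003
```

Emit:
send_rows(series=[[[0, 0, 0.25], [0, 0, 0], 0], [[0, 0, 0.25], [0, 0, 0], 0], [[0, 0, 0.2], [0, 0, 0], 0], [[0, 0, 0.2], [0, 0, 0], 0], [[0, 0, 0.1], [0, 0, 0], 0], [[0, 0, 0], [0, 0, 0], 0], [[0, 0, 0], [0, 0, 0], 0]])

```text
time: 14.62
tcp_pos: [0.4663, 0.0381, 0.0779]
eef_rot: [3.142, -0.001, 0.0]
contact_force: [0.4, 0.1, 4.0]
opening: 0.0001
```

Emit:
send_rows(series=[[[0, 0, 0.08], [0, 0, 0], 0], [[0, 0, 0.05], [0, 0, 0], 0], [[0, 0, 0], [0, 0, 0], 0], [[0, 0, 0], [0, 0, 0], 0]])

```text
time: 14.95
tcp_pos: [0.4664, 0.0381, 0.0769]
eef_rot: [3.141, -0.001, 0.0]
contact_force: [-4.2, 0.4, 17.0]
opening: 0.0002
```

The force jumped to 17 N with the tip bottomed out, so the button is right down. I lift off and back away to a view.

Emit:
send_rows(series=[[[0, 0, -0.3], [0, 0, 0], 0], [[0, 0, -0.7], [0, 0, 0], 0], [[0, 0, -1], [0, 0, 0], 0], [[0, 0, -1], [0, 0, 0], 0], [[0, 0, -1], [0, 0, 0], 0], [[0, 0, -1], [0, 0, 0], 0], [[0, 0, -1], [0, 0, 0], 0], [[0, 0, -1], [0, 0, 0], 0], [[0, 0, -1], [0, 0, 0], 0], [[0, 0, 0], [0, 0, 0], 0]])

```text
time: 15.78
tcp_pos: [0.4679, 0.0382, 0.2384]
eef_rot: [-3.142, -0.007, 0.0]
contact_force: [1.0, 0.6, 1.1]
opening: 0.0004
```

Emit:
send_rows(series=[[[0.5, 1, 0], [0, 0, 0], 0], [[0.5, 1, 0], [0, 0, 0], 0], [[0.5, 1, 0], [0, 0, 0], 0], [[0, 0.2, 0], [0, 0, 0], 0], [[0, 0, 0], [0, 0, 0], 0], [[0, 0, 0], [0, 0, 0], 0]])

```text
time: 16.28
tcp_pos: [0.4943, -0.0255, 0.2334]
eef_rot: [-3.141, 0.003, -0.001]
contact_force: [-0.1, 0.8, 0.4]
opening: 0.0002
```

```bash
python3 -c "
from h import *
W=cam('wrist');cv2.imwrite('pics/w6.png',W['pixels'])
o=ctrl.get_obs();print(o['time'],o['tcp_pos'],o['contact_force'])
hs=cv2.cvtColor(W['pixels'],cv2.COLOR_BGR2HSV)
m=((hs[...,2]>140)&(hs[...,1]<60)).astype(np.uint8);n,l,st,ce=cv2.connectedComponentsWithStats(m)
for i in range(1,n):
  if 200<st[i,4]<500 and st[i,2]>45:
    v,u=np.where(l==i);L=np.array([onplane(W,a,b,.083)[:2] for a,b in zip(u,v)])
    vx,vy,x0,y0=cv2.fitLine(L.astype(np.float32),cv2.DIST_L2,0,.001,.001).ravel()
    s=np.sign(-vy);print(st[i],'theta',np.arctan2(s*vy,s*vx)+.167)
b=blob(W,'green',219,214,40);u,v=map(int,b[0]);d=float(np.median(W['depth'][v-3:v+4,u-3:u+4]))
o,r=ray(W,*b[0]);print('green top z',(o+r*d)[2])
"
```

```text
16.3333 [ 0.49437775 -0.02515474  0.23359525] [-0.47633427 -0.44020002 -0.3180199 ]
[247 136  62   9 314] theta -1.479666
green top z 0.07312137765943039
```

View pics/w6.png

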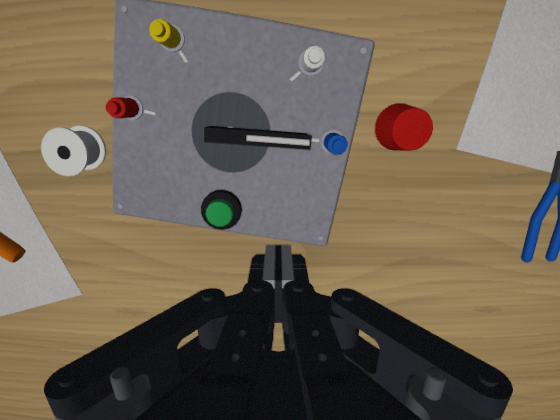

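The pointer bar from (205,135) to (311,141) points at the blue plug (336,144). The button is up at (219,213), the plugs and the loose items in view look undisturbed, and the robot is clear. Handing in.

```bash
python3 -c "
from plant import ctrl; print(ctrl.hand_in())"
```

```text
the job is handed in; nothing more can be done
None
```

The pointer now points at the blue plug, and the green button was pressed fully down afterwards and came back up. I handed the job in at about 16.3 s.

- **Pointer:** I pushed it clockwise with the shut fingertips in three pushes, never gripping it. Before the press it measured -1.482 rad and after it -1.480 rad, against the -1.48 rad socket.
- **Button:** I pressed until the force jumped from 4 N to 17 N as it bottomed out, then lifted off. Its top then measured 73 mm above the bench, against 72 mm when up.
- **Surroundings:** In the last wrist picture the plugs, spool, red cap and cutters look undisturbed and the robot is clear. That picture does not show the flux jar, spray can or board. I did not take a final picture of those, but the arm stayed well above them.
- **Disagreements:** The first wrist-camera fit left errors of 2–3 mm from a roughly 1.6 % scale error and hand-picked points. Refitting with free scale cut them to about 1 mm. Router yaw from different features varied between -0.164 and -0.172 rad, so the pointer angle is uncertain by about 0.01 rad. The scene camera placed the router about 7 mm farther out than the top camera did, so I used the top and wrist views.

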